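# Empty the used sample tubes through the flap of the waste bin

## Task

Lay the stray green-capped sample tube in the white scoop tray with the two tubes already there, then lift the tray by its blue grip, press the spring flap of the yellow waste bin open with the tray's lip and pour all three tubes in through it. Draw the tray out so that the flap shuts, and set the tray back, standing level in the middle of its blue mat. Only the tray and the tubes may touch the bin, never the robot, and leave the stapler, dropper bottle, stamp and ink pad where they are.

Things in the scene. Friction and masses are not known exactly. Their poses are not given: they have to be found in the camera images.
- tray: scoop tray, 116 mm wide (x), 147 mm long (y), about 0.2 kg; origin under its middle, z up, lip (pouring edge) at +y. Floor rises at 10 degrees from z = 4 mm at the back wall (y = -70 mm) to 29 mm at the lip (y = +75 mm), so tubes gather at the back while it is level. Walls 4 mm thick, 44 mm high up to y = +20 mm, then 16 mm above the floor. A blue bar (y -38 to -22 mm, top z = 52) carries the grip.
- tray_grip (a point): point to grip the tray: in the blue upright fin on the cross bar, 14 mm thick (tray x), 32 mm long (tray y), from 52 to 88 mm above the tray's underside; this point lies 72 mm above the underside and 30 mm behind the tray's middle. Axes as the tray's.
- tray_lip (a point): middle of the tray's lip, on the upper face of its floor, 75 mm ahead (+y) of the tray's origin and 29.5 mm above the underside; floor 4 mm thick. Axes as the tray's.
- mat: blue mat, 150 mm (its x) by 190 mm (its y), 2 mm thick, fixed; origin at the middle of its underside. The tray starts on it.
- bin: yellow waste bin, fixed, 160 mm wide (its x), 170 mm deep (its y), 180 mm high; origin under its middle, z up; the inlet faces its -y side. Front wall 110 mm high; above it a 45 degree sloping opening, 150 mm wide, leads up and back to the roof's front edge at y = -18 mm, z = 177 mm. Closed elsewhere.
- flap_hinge (a point): middle of the flap's hinge line, which runs along the bin's x at the top of its front wall (bin y = -85 mm, z = 110 mm). Axes as the bin's.
- flap (a joint): angle of the grey flap, 144 mm wide, 95 mm long, that closes the sloping opening: 0 shut (rising backwards from the hinge at 45 degrees); pushed inwards and down it opens to 1.25 rad; at 0.785 it lies level, beyond that it slopes down into the bin. A spring shuts it: about 1 to 2.5 N at its middle.
- flap_middle (a point): middle of the flap; moves with it
- tube_red_mid (a point): middle of the red-capped sample tube, 98 mm long, body 16 mm and cap 18 mm in diameter, 14 g; the z axis points along the tube to the cap. Starts lying across the tray at its back. The tubes are smooth: in the tray they roll at a slope of about 5 degrees and slide at about 20.
- tube_purple_mid (a point): middle of the purple-capped tube, same size and axes; starts lying across the tray next to the red one
- tube_green_mid (a point): middle of the green-capped tube, same size and axes; starts lying alone on the worktop
- stapler: blue stapler, 143 mm long, bystander; origin under its middle
- dropper: brown dropper bottle, 102 mm high, bystander; origin under its middle
- stamp: wooden hand stamp, 64 mm high, bystander; origin under its middle
- ink_pad: black ink pad case, 93 mm long, 17 mm high, bystander; origin under its middle
Things that resemble listed ones, but are neither listed nor needed, are in the scene too. What is shaped like the part that bears tube_green_mid but orange is not meant.

How it is judged:
On the way, in this order (a step that is already met when the one before it is completed fails the run):
1. the green-capped tube lies in the tray with the other two, let go, the tray still standing on its mat (x of tube_red_mid in the frame of tray between -0.055 and 0.055 m and y of tube_red_mid in the frame of tray between -0.07 and 0.075 m and z of tube_red_mid in the frame of tray between 0 and 0.07 m and x of tube_purple_mid in the frame of tray between -0.055 and 0.055 m and y of tube_purple_mid in the frame of tray between -0.07 and 0.075 m and z of tube_purple_mid in the frame of tray between 0 and 0.07 m and x of tube_green_mid in the frame of tray between -0.055 and 0.055 m and y of tube_green_mid in the frame of tray between -0.07 and 0.075 m and z of tube_green_mid in the frame of tray between 0 and 0.07 m and contact force between the fingers and anything else below 0.2 N and horizontal distance between tray and mat below 0.06 m), for 0.2 s.
2. the tray is lifted clear with all three tubes in it (x of tube_red_mid in the frame of tray between -0.055 and 0.055 m and y of tube_red_mid in the frame of tray between -0.07 and 0.075 m and z of tube_red_mid in the frame of tray between 0 and 0.07 m and x of tube_purple_mid in the frame of tray between -0.055 and 0.055 m and y of tube_purple_mid in the frame of tray between -0.07 and 0.075 m and z of tube_purple_mid in the frame of tray between 0 and 0.07 m and x of tube_green_mid in the frame of tray between -0.055 and 0.055 m and y of tube_green_mid in the frame of tray between -0.07 and 0.075 m and z of tube_green_mid in the frame of tray between 0 and 0.07 m and height (world z) of tray above 0.04 m), for 0.2 s.
3. the tray presses the flap open (more than 0.4 rad) (value of joint flap above 0.4 rad and contact force between tray and bin above 0.2 N), for 0.05 s.
4. all three tubes have gone down into the bin (x of tube_red_mid in the frame of bin between -0.078 and 0.078 m and y of tube_red_mid in the frame of bin between -0.083 and 0.083 m and z of tube_red_mid in the frame of bin between 0 and 0.085 m and x of tube_purple_mid in the frame of bin between -0.078 and 0.078 m and y of tube_purple_mid in the frame of bin between -0.083 and 0.083 m and z of tube_purple_mid in the frame of bin between 0 and 0.085 m and x of tube_green_mid in the frame of bin between -0.078 and 0.078 m and y of tube_green_mid in the frame of bin between -0.083 and 0.083 m and z of tube_green_mid in the frame of bin between 0 and 0.085 m), for 0.2 s.
At the end, for the whole second after the job is handed in: All three tubes lie in the bin below the flap, the flap is shut (under 0.1 rad), and the tray stands level (within 0.08 rad) and at rest on its mat, its middle within 35 mm of the mat's middle (all of step 4 and value of joint flap below 0.1 rad and horizontal distance between tray and mat below 0.035 m and angle between tray's own z axis and vertical below 0.08 rad and z of tray in the frame of mat below 0.008 m and linear speed of tray below 0.02 m/s); the robot touches nothing.
It fails at once if the robot touches the bin or its flap (over 1 N) (contact force between any of the fingers, the arm and bin above 1 N).
It fails at once if a bystander is moved more than 30 mm (distance of any of stapler, dropper, stamp, ink_pad from where it was at the start of the episode above 0.03 m).
It also fails if it takes over 72 s, if anything falls off the work surface, if the arm or the gripper's body presses on something with over 40 N, if the wrist force passes 120 N, or if a joint passes its speed limit or range.

## Robot

A 6-joint arm with a two-finger parallel gripper is mounted at the origin on a cart in front of the work surface, level with it; the furniture and walls round the work are solid. World frame = base frame: x ahead of the robot, y to its left, z up, the work surface at z = 0. Lengths are in m, angles in rad, forces in N, time in s.
With the tool pointing down it reaches from about 0.3 to 0.875 m from the base axis. Payload 6.4 kg.
Tool frame: the origin (TCP) lies on the centre line of the jaws, within the pads' length; the fingertips stand 25 mm ahead of it and the grasp point (between the pads) lies 6 mm ahead of it (ctrl.tips_ahead is the z of the fingertips in the tool frame, in m); z points along the fingers, x is the direction in which the jaws open and shut, and the axes are right-handed (so a half turn about z gives the same grasp; the last joint's range is limited). The gripper opens to 85 mm and grips with 20 to 120 N. Pads are 22 mm wide; open, the fingers measure 114 mm over their backs; the gripper's body (76 mm by 85 mm) begins 54 mm behind the grasp point. The pads swing forward as they close: fully open they stand 13 mm farther back than shut.
Start: joints at [1.085, 0.181, 1.607, -0, 1.354, -0.206], TCP at [0.159, 0.553, 0.256] pointing down, gripper open.
Joint ranges: [-2.99, 2.99], [-0.89, 2.07], [0.3, 2.58], [-1.14, 4.28], [0, 2.63], [-3.12, 3.12]. Speed limits (rad/s): [2.57, 2.57, 3.01, 3.14, 3.14, 3.14].

## Interface

Orientations are given as a unit quaternion [w, x, y, z].
In Python, from bench import ctrl gives the robot as it stands.
- The arm moves only by the shell command python3 -m pendant 'ROWS'. ROWS is JSON, a list that holds one entry, the list of rows, each a list of 7 numbers: the shift along the tool's x, y, z in m, then the turn, a rotation vector about the tool's x, y, z in rad, then the closure, from -1 (fully open) to 1 (shut). A call has 1 to 10 rows; each row shifts and turns the commanded pose from where the row before left it, along the tool's axes as they then stand; what a row does not reach is not made up. A row lasts 1/10 s, in which the tool goes at most 50 mm and 8.59 degrees, less where a joint would pass 70% of its speed; a pose out of reach is approached as far as the arm can. A call with a gripper value outside its range is refused whole. The fingers move at their own pace and stop on an object; the grip force is fixed at half the most. Time passes only in rows, so rows that do not move let the fingers close. It gives the time, the measured TCP pose, the force and the opening at its end, in the units of the state.
- ctrl.get_obs(): the state, without advancing time (a new reading comes with each control period).
- ctrl.camera(name): name is "scene" or "top" or "wrist"; returns (picture, depth): 420x560x3 uint8, red, green, blue; 420x560 float32, m along the optical axis (not along the pixel's ray), 0 where there is no reading.
- ctrl.calibration(name): a dict with "fov_y" (degrees; the focal length in pixels is half the picture's height over the tangent of half this angle, whatever the lens; pixels are square), "cx", "cy" (the principal point, pixels), "camera_from_world" (4x4, takes a point from world to camera coordinates). Camera axes: x right, y down, z forward; pixel columns grow to the right and rows downward; lengths in m; the calibration is good to about 2 mm. A picture is of the moment at which its call begins: read the wrist's pose just before it. calibration takes no time and is no camera call; for the wrist camera it gives the pose at the moment of the call.
- ctrl.hand_in(): hands the job in, once; it reports no verdict.
The state is a dict: "time_s": time; "q": joint angles; "dq": joint speeds; "joint_efforts": joint torques, N m; "eef_pos": TCP position; "eef_rot": TCP orientation; "wrist_force": force on the tool from outside, world axes, zero at the start; "torque": the same for the moment, N m; "opening": opening from 0.0 (shut) to 1.0 (fully open).
Only numpy, scipy, OpenCV 4.12 (cv2) and the standard library are available. Lean on these libraries where they do the work, as an engineer would, in place of code of your own. Each camera call takes 0.05 s, during which the arm holds its last target.

## Working session

There is one attempt and no reset: what is moved stays moved. The work goes in short steps, Python scripts to look and compute and a shell command to move; the robot and the scene stay as the last step left them, time stands still between calls to the robot, and variables do not carry over. Pictures are saved under pics/ and viewed, and the job is handed in when it is done.

```bash
ls; mkdir -p pics; python3 - <<'E'
from bench import ctrl
import cv2
print(ctrl.get_obs(), ctrl.tips_ahead)
for n in ("scene","top"):
    p,d=ctrl.camera(n); cv2.imwrite(f"pics/{n}0.png",p[:,:,::-1]); c=ctrl.calibration(n); print(n,c)
    import numpy as np; np.savez(f"{n}0.npz",p=p,d=d,K=c["camera_from_world"],fov=c["fov_y"],cx=c["cx"],cy=c["cy"])
E
```

```text
pics
{'time_s': 0.0, 'q': array([ 1.08469764e+00,  1.81571246e-01,  1.60801484e+00, -5.10105645e-07,
        1.35380384e+00, -2.06332716e-01]), 'dq': array([-1.03246759e-03,  6.11659019e-04, -8.93891436e-05, -2.00094165e-03,
       -1.22189386e-03, -1.70609376e-03]), 'joint_efforts': array([-2.51728879e-04, -4.44849193e+01, -3.51336730e+01, -4.29338161e-04,
        9.06161964e-03,  3.23130894e-05]), 'eef_pos': array([0.1585304 , 0.55217777, 0.25536383]), 'eef_rot': array([ 3.82325429e-04,  7.98789582e-01,  6.01609838e-01, -8.13249874e-04]), 'wrist_force': array([-0.06604505, -0.12894821, -0.471744  ]), 'torque': array([-0.0588789 ,  0.03304283,  0.06263643]), 'opening': 1.0003212524510556} 0.025
scene {'fov_y': 48.82433916618405, 'cx': 285.84668400220426, 'cy': 212.45965050414705, 'camera_from_world': array([[ 0.81621451, -0.57771004,  0.00670686, -0.46540781],
       [-0.35217325, -0.50670162, -0.78691008,  0.22208718],
       [ 0.45800423,  0.63992545, -0.61703123,  1.13976636],
       [ 0.        ,  0.        ,  0.        ,  1.        ]])}
top {'fov_y': 46.09908542507031, 'cx': 276.77651093144334, 'cy': 217.060353554268, 'camera_from_world': array([[ 0.02241014, -0.99971785,  0.00787383, -0.08235609],
       [-0.98836586, -0.02333939, -0.15029374,  0.52683319],
       [ 0.1504351 , -0.00441412, -0.98861003,  1.36036396],
       [ 0.        ,  0.        ,  0.        ,  1.        ]])}
```

View pics/scene0.png

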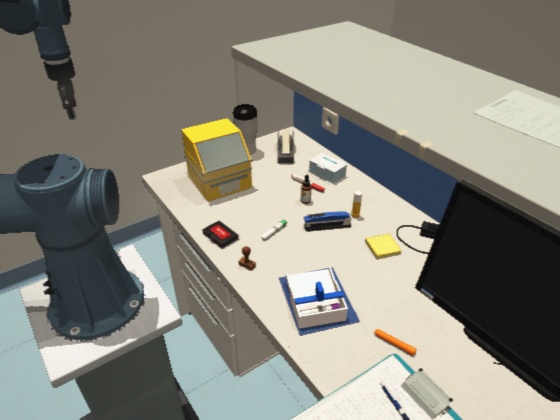

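View pics/top0.png

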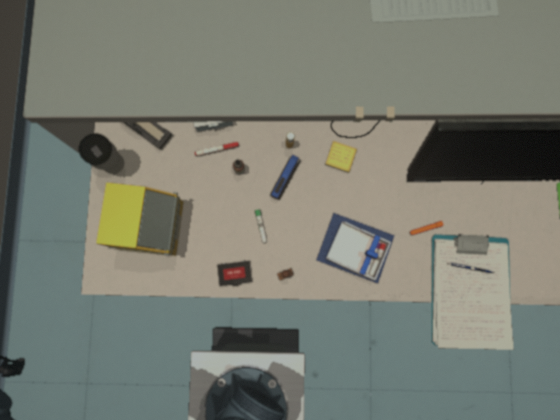

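The scene view shows the bin (218,158), green-capped tube (275,229), tray on its mat (318,298), stapler (327,220), dropper (306,190), stamp (247,257) and ink pad (220,234). In the top view the bin is at (140,218) with the flap facing right, the tube at (261,226), and the tray at (357,248) with its lip to the upper left.

```bash
cat > h.py <<'E'
import numpy as np, cv2
def load(n):
    z=np.load(f"{n}.npz"); return z
class V:
    def __init__(s,p,d,c):
        s.p=p;s.d=d;s.T=np.array(c["camera_from_world"]);s.f=p.shape[0]/2/np.tan(np.radians(c["fov_y"])/2);s.cx=c["cx"];s.cy=c["cy"]
        s.hsv=cv2.cvtColor(p,cv2.COLOR_RGB2HSV); R=s.T[:3,:3]; s.R=R; s.o=-R.T@s.T[:3,3]
    def ray(s,u,v): return s.R.T@np.array([(u-s.cx)/s.f,(v-s.cy)/s.f,1])
    def plane(s,u,v,z):
        r=s.ray(u,v); return s.o+r*(z-s.o[2])/r[2]
    def cloud(s):
        v,u=np.mgrid[:s.d.shape[0],:s.d.shape[1]]
        P=np.stack([(u-s.cx)/s.f*s.d,(v-s.cy)/s.f*s.d,s.d],-1)
        return (P-s.T[:3,3])@s.R
    def proj(s,P):
        c=s.R@np.array(P)+s.T[:3,3]; return s.f*c[0]/c[2]+s.cx,s.f*c[1]/c[2]+s.cy
def saved(n):
    z=np.load(f"{n}.npz"); return V(z["p"],z["d"],dict(camera_from_world=z["K"],fov_y=float(z["fov"]),cx=float(z["cx"]),cy=float(z["cy"])))
def shot(n,tag):
    from bench import ctrl
    c=ctrl.calibration(n); p,d=ctrl.camera(n); cv2.imwrite(f"pics/{tag}.png",p[:,:,::-1])
    np.savez(f"{tag}.npz",p=p,d=d,K=c["camera_from_world"],fov=c["fov_y"],cx=c["cx"],cy=c["cy"]); return V(p,d,c)
E
python3 - <<'E'
from h import *
for n in("scene0","top0"):
    v=saved(n);C=v.cloud();H=v.hsv; ok=v.d>0
    print(n,"cam",v.o)
    def rep(name,m):
        m=m&ok
        n_,l,st,ce=cv2.connectedComponentsWithStats(m.astype(np.uint8))
        for i in range(1,n_):
            if st[i,4]>25:
                P=C[l==i]; print(name,st[i,:5],"med",np.median(P,0).round(3),"min",np.percentile(P,2,0).round(3),"max",np.percentile(P,98,0).round(3))
    h,s,V_=H[...,0],H[...,1],H[...,2]
    rep("yellow",(h>20)&(h<33)&(s>150)&(V_>90))
    rep("green",(h>45)&(h<80)&(s>90)&(V_>50))
    rep("blue",(h>100)&(h<125)&(s>150)&(V_>60))
    rep("mat?",(h>100)&(h<125)&(s>100)&(V_<=110)&(V_>30))
p=saved("top0").p
cv2.imwrite("pics/zt.png",cv2.resize(p[110:310,80:480],(800,400),interpolation=cv2.INTER_CUBIC)[:,:,::-1])
p=saved("scene0").p
cv2.imwrite("pics/zs.png",cv2.resize(p[90:350,150:410],(600,600),interpolation=cv2.INTER_CUBIC)[:,:,::-1])
E
```

```text
scene0 cam [-0.06393204 -0.88570433  0.88115552]
yellow [ 182  118   69   56 1190] med [0.476 0.316 0.18 ] min [0.419 0.226 0.09 ] max [0.581 0.379 0.184]
yellow [207 161  43  18 172] med [0.513 0.209 0.09 ] min [0.433 0.201 0.08 ] max [0.569 0.218 0.103]
yellow [203 171  49  30 412] med [0.479 0.21  0.031] min [0.416 0.2   0.003] max [0.571 0.22  0.07 ]
yellow [366 239  34  19 123] med [ 0.691 -0.284  0.012] min [ 0.673 -0.302  0.004] max [ 0.739 -0.22   0.018]
blue [305 212  44  10 195] med [ 0.657 -0.103  0.041] min [ 0.593 -0.126  0.032] max [ 0.702 -0.066  0.048]
blue [295 282  49  22 324] med [ 0.422 -0.339  0.055] min [ 0.378 -0.359  0.05 ] max [ 0.482 -0.312  0.092]
blue [385 390  15  19  38] med [ 0.401 -0.614  0.018] min [ 0.397 -0.625  0.014] max [ 0.405 -0.585  0.021]
mat? [295  93  26  23 331] med [0.942 0.412 0.121] min [0.937 0.316 0.069] max [0.947 0.467 0.149]
mat? [ 310  118  147  104 5477] med [ 0.942 -0.067  0.081] min [ 0.937 -0.28   0.007] max [0.946 0.305 0.159]
mat? [306 216  42   6 133] med [ 0.645 -0.1    0.036] min [ 0.595 -0.126  0.03 ] max [ 0.694 -0.073 
[... 203 characters left out ...]
0.468 -0.354  0.005]
mat? [383 387  16  22  43] med [ 0.401 -0.601  0.018] min [ 0.397 -0.624  0.014] max [ 0.407 -0.579  0.021]
top0 cam [ 0.31790305 -0.06403208  1.42469764]
yellow [ 100  184   48   49 1329] med [0.532 0.332 0.18 ] min [0.467 0.277 0.175] max [0.579 0.373 0.186]
yellow [102 242  23   5  40] med [0.427 0.341 0.18 ] min [0.424 0.315 0.174] max [0.433 0.369 0.184]
yellow [126 245  32   7  63] med [0.422 0.277 0.165] min [0.417 0.243 0.092] max [0.431 0.308 0.183]
green [557 183   3  24  47] med [ 0.632 -0.9    0.001] min [ 0.589 -0.904 -0.003] max [ 0.656 -0.896  0.007]
mat? [286 157  11  22  32] med [ 0.682 -0.112  0.042] min [ 0.644 -0.122  0.032] max [ 0.707 -0.096  0.049]
```

View pics/zt.png

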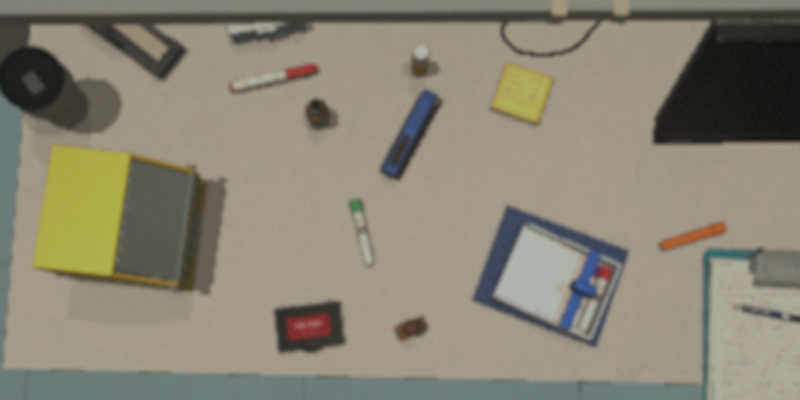

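View pics/zs.png

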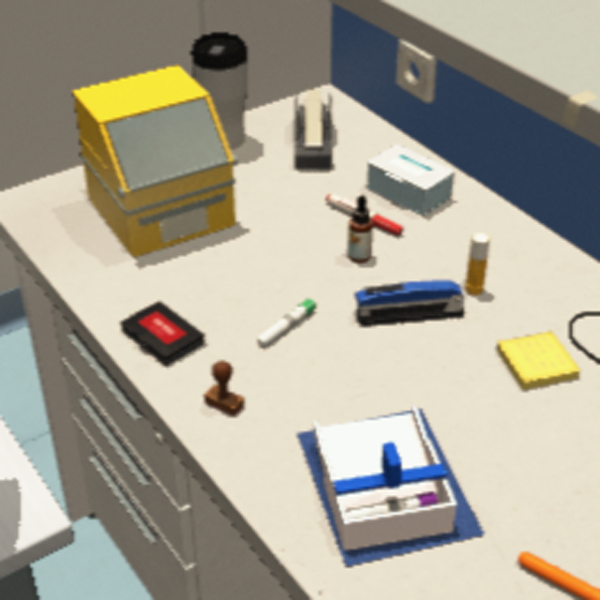

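```bash
python3 - <<'E'
from h import *
v=saved("top0");C=v.cloud();H=v.hsv;h,s,V_=[H[...,i].astype(int) for i in range(3)]
def z(u,w,zz): return v.plane(u/2+80-.25,w/2+110-.25,zz)[:2].round(4)
print("mat pts",[z(*a,.002) for a in((508,207),(628,250),(598,347),(474,298))])
# precise: plane-height masks from depth for bin roof
m=(C[...,2]>.165)&(C[...,2]<.2)&(C[...,0]>.35)&(C[...,0]<.65)&(C[...,1]>.15)&(C[...,1]<.45)
c=cv2.findContours(m.astype(np.uint8),0,2)[0];c=max(c,key=cv2.contourArea)
r=cv2.boxPoints(cv2.minAreaRect(c));print("roof",[v.plane(a,b,.178)[:2].round(4) for a,b in r])
print("roof zt",[z(*a,.178) for a in((131,153),(113,276),(35,266),(52,147))],"hinge",[z(*a,.110) for a in((197,168),(182,288))])
# mat mask
dark=(h>100)&(h<130)&(s>70)&(V_<140)
m=dark&(abs(C[...,2])<.012)&(C[...,1]<-.15)&(C[...,1]>-.5)&(C[...,0]<.65)
m[:, :300]=0
ys,xs=np.nonzero(m);print(m.sum(),xs.min(),xs.max(),ys.min(),ys.max())
hull=cv2.convexHull(np.c_[xs,ys].astype(np.int32))
P=np.array([v.plane(a,b,.002)[:2] for a,b in hull[:,0]],np.float32)
print("mat",cv2.minAreaRect(P),cv2.boxPoints(cv2.minAreaRect(P)).round(3).tolist())
# tray: all points z>0.01 in mat region
m=(C[...,2]>.036)&(C[...,2]<.049)&(C[...,1]<-.2)&(C[...,1]>-.42)&(C[...,0]<.55)&(C[...,0]>.33)
P=C[m][:,:2].astype(np.float32);print("walls",len(P),cv2.minAreaRect(P))
m=(C[...,2]>.07)&(C[...,1]<-.2)&(C[...,1]>-.42)&(C[...,0]<.55)&(C[...,0]>.33);P=C[m];print("fin",len(P),P.mean(0),P.max(0)[2],cv2.minAreaRect(P[:,:2].astype(np.float32)))
v2=saved("scene0");C2=v2.cloud();m=(C2[...,2]>.07)&(C2[...,1]<-.2)&(C2[...,1]>-.42)&(C2[...,0]<.55)&(C2[...,0]>.33);P=C2[m];print("fin scene",len(P),P.mean(0),P.max(0))
# blue bar in both
for q,c_ in((v,C),(v2,C2)):
    hh,ss=q.hsv[...,0],q.hsv[...,1]
    m=(hh>100)&(hh<125)&(ss>120)&(abs(c_[...,2]-.054)<.008)&(c_[...,1]<-.2)&(c_[...,1]>-.42)&(c_[...,0]<.55)&(c_[...,0]>.33)
    P=c_[m][:,:2].astype(np.float32);print("bar",len(P),cv2.minAreaRect(P),P.mean(0))
# tube
print("tube",z(355,200,.009),z(368.5,265,.008))
m=(C[...,2]>.006)&(C[...,2]<.03)&(C[...,0]>.45)&(C[...,0]<.6)&(C[...,1]>-.08)&(C[...,1]<.03)
P=C[m];print(len(P));
if len(P):print(cv2.minAreaRect(P[:,:2].astype(np.float32)),P[:,2].max())
# flap surface plane in scene
E
```

```text
mat pts [array([ 0.5496, -0.2366]), array([ 0.4904, -0.4113]), array([ 0.3497, -0.3665]), array([ 0.4157, -0.1882])]
roof [array([0.4286, 0.3873]), array([0.5913, 0.3768]), array([0.5761, 0.2508]), array([0.4138, 0.2637])]
roof zt [array([0.5798, 0.2707]), array([0.4209, 0.2835]), array([0.4312, 0.3826]), array([0.5852, 0.3726])] hinge [array([0.5755, 0.1984]), array([0.4126, 0.2098])]
505 318 392 215 280
mat ((0.4511490762233734, -0.29861050844192505), (0.17995718121528625, 0.13947881758213043), 70.63290405273438) [[0.35600000619888306, -0.36000001430511475], [0.4869999885559082, -0.40700000524520874], [0.546999990940094, -0.2370000034570694], [0.41499999165534973, -0.19099999964237213]]
walls 234 ((0.4390312731266022, -0.30145978927612305), (0.14711150527000427, 0.11642539501190186), 66.99520111083984)
fin 72 [ 0.42610344 -0.32856917  0.08741155] 0.0953842923968513 ((0.42646095156669617, -0.32969987392425537), (0.03143313527107239, 0.013980480842292309), 67.67024993896484)
fin scene 114 [ 0.42431703 -0.33695172  0.08473273] [ 0.43785738 -0.31545035  0.09421667]
bar 128 ((0.4277823269367218, -0.3309375047683716), (0.011919802986085415, 0.11210338771343231), 66.53034973144531) [ 0.42758623 -0.33076602]
bar 239 ((0.42620646953582764, -0.3378693461418152), (0.025342443957924843, 0.11433102935552597), 68.07830047607422) [ 0.42714372 -0.33528408]
tube [ 0.5535 -0.0131] [ 0.4592 -0.0352]
229
((0.5254794359207153, -0.02419055998325348), (0.10486312955617905, 0.14976146817207336), 88.34391021728516) 0.027415660445176942
```

```bash
cat >> h.py <<'E'
from scipy.spatial.transform import Rotation as Ro
def pose():
    from bench import ctrl
    o=ctrl.get_obs(); q=o["eef_rot"]; return np.array(o["eef_pos"]),Ro.from_quat([q[1],q[2],q[3],q[0]]),o
def down(xdeg): # tool down, tool x at world angle xdeg
    a=np.radians(xdeg);x=np.array([np.cos(a),np.sin(a),0]);z=np.array([0,0,-1.]);return Ro.from_matrix(np.c_[x,np.cross(z,x),z])
def to(P,R):
    p,r,o=pose(); d=r.inv().apply(np.array(P)-p); w=(r.inv()*R).as_rotvec()
    print("t",round(o["time_s"],2),"shift",d.round(4),"len",np.linalg.norm(d).round(4),"rot",w.round(4),"deg",np.degrees(np.linalg.norm(w)).round(2),"q",o["q"].round(2),"F",o["wrist_force"].round(1),"open",round(o["opening"],3))
    return d,w
E
python3 -m pendant '[[[-0.0327,0.0352,0,0,0,0,-1],[-0.0327,0.0352,0,0,0,0,-1],[-0.0327,0.0352,0,0,0,0,-1],[-0.0327,0.0352,0,0,0,0,-1],[-0.0327,0.0352,0,0,0,0,-1],[-0.0327,0.0352,0,0,0,0,-1],[-0.0327,0.0352,0,0,0,0,-1],[-0.0327,0.0352,0,0,0,0,-1],[-0.0327,0.0352,0,0,0,0,-1],[-0.0327,0.0352,0,0,0,0,-1]]]'
python3 -c "
from h import *
to([.5064,-.0242,.2],down(103.2))"
```

```text
time_s: 1.1
eef_pos: [0.4072, 0.1393, 0.2562]
eef_rot: [-0.0, 0.799, 0.602, 0.0]
wrist_force: [0.9, -0.3, 0.2]
opening: 0.999
t 1.1 shift [-0.1298  0.1405  0.0562] len 0.1994 rot [ 2.000e-04 -2.000e-04 -5.103e-01] deg 29.24 q [ 0.05 -0.16  1.95  0.    1.35 -1.24] F [ 0.9 -0.3  0.2] open 0.999
```

```bash
python3 -m pendant '[[[-0.0325,0.0351,0.014,0,0,0,-1],[-0.0325,0.0351,0.014,0,0,0,-1],[-0.0325,0.0351,0.014,0,0,0,-1],[-0.0325,0.0351,0.014,0,0,0,-1],[0,0,0,0,0,-0.1276,-1],[0,0,0,0,0,-0.1276,-1],[0,0,0,0,0,-0.1276,-1],[0,0,0,0,0,-0.1276,-1],[0,0,0,0,0,0,-1]]]'
python3 - <<'E'
from h import *
v=shot("wrist","w1")
to([.5064,-.0242,.2],down(103.2))
print(v.o,v.R[2], v.proj([.5535,-.0131,.009]),v.proj([.4592,-.0352,.008]))
E
```

```text
time_s: 2.0
eef_pos: [0.5055, -0.0226, 0.1999]
eef_rot: [-0.0, 0.621, 0.784, -0.0]
wrist_force: [0.0, -0.1, -0.2]
opening: 1.002
t 2.05 shift [-0.0018  0.0004 -0.0001] len 0.0019 rot [-0.0006 -0.0004 -0.0026] deg 0.15 q [-0.28  0.09  1.83  0.    1.22 -2.08] F [-0.7 -0.1  0. ] open 0.996
[ 0.43462653 -0.03892051  0.31696529] [ 0.2765439   0.06648377 -0.9586988 ] (np.float64(279.20571899608484), np.float64(242.95819165949717)) (np.float64(279.12136548494186), np.float64(137.1650252589189))
```

View pics/w1.png

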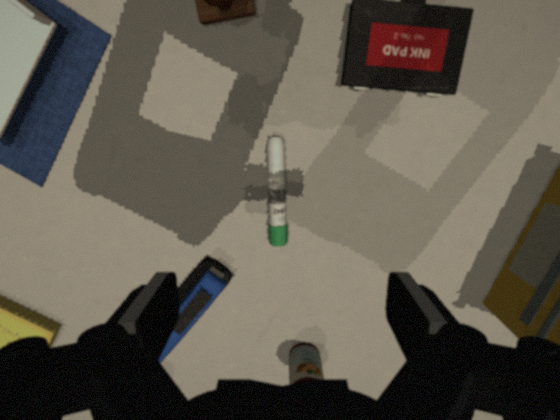

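The wrist view shows the tube from (275,136) to the cap's end at (279,246), close to the prediction, with the ink pad, stamp, stapler and dropper well off to the sides.

```bash
python3 - <<'E'
from h import *
v=saved("w1");H=v.hsv;h,s,V_=[H[...,i].astype(int) for i in range(3)]
g=((h>45)&(h<85)&(s>110));g[:, :230]=0;g[:,330:]=0;ys,xs=np.nonzero(g);print(xs.min(),xs.max(),ys.min(),ys.max(),g.sum())
C=v.cloud();m=(C[...,2]>.006)&(C[...,2]<.03)&(C[...,0]>.44)&(C[...,0]<.58)&(C[...,1]>-.06)&(C[...,1]<.02)
n,l,st,ce=cv2.connectedComponentsWithStats(m.astype(np.uint8));i=1+st[1:,4].argmax();print(st[i]);P=C[l==i];print(cv2.minAreaRect(P[:,:2].astype(np.float32)))
a=v.plane(278.8,246,.009);b=v.plane(275.3,136,.008);print(a,b,(a+b)/2,np.linalg.norm(a-b),np.degrees(np.arctan2(*(a-b)[1::-1])))
A=np.degrees(np.arctan2(*(a-b)[1::-1]))
M=(a+b)/2;to([M[0],M[1],.029],down(A+90))
E
```

```text
230 329 226 419 672
[ 266  136   22  110 1952]
((0.5063179135322571, -0.02633352018892765), (0.098231740295887, 0.01774406060576439), 13.88552188873291)
[ 0.55655643 -0.01277627  0.009     ] [ 0.45899693 -0.03861221  0.008     ] [ 0.50777668 -0.02569424  0.0085    ] 0.10092746182166695 14.832716096699036
t 2.05 shift [-0.0037  0.0015  0.1709] len 0.171 rot [-0.0006 -0.0004 -0.0311] deg 1.78 q [-0.28  0.09  1.83  0.    1.22 -2.08] F [-0.7 -0.1  0. ] open 0.996
```

```bash
python3 -m pendant '[[[-0.0038,0.001,0.04,0,0,-0.015,-1],[0,0,0.045,0,0,0,-1],[0,0,0.045,0,0,0,-1],[0,0,0.025,0,0,0,-0.5],[0,0,0.0155,0,0,0,-0.2],[0,0,0,0,0,0,0.2],[0,0,0,0,0,0,1],[0,0,0,0,0,0,1],[0,0,0,0,0,0,1],[0,0,0,0,0,0,1]]]'
```

```text
time_s: 3.05
eef_pos: [0.5088, -0.0263, 0.0311]
eef_rot: [0.001, 0.615, 0.788, 0.001]
wrist_force: [-0.1, 0.1, 4.8]
opening: 0.148
```

```bash
python3 -m pendant '[[[0,0,0,0,0,0,1],[0,0,0,0,0,0,1],[0,0,-0.03,0,0,0,1],[0,0,-0.04,0,0,0,1],[0,0,-0.045,0,0,0,1],[0,0,0,0,0,0,1]]]'
python3 - <<'E'
from h import *
v=shot("wrist","w2")
p,r,o=pose()
uy=np.array([np.cos(np.radians(67.3)),np.sin(np.radians(67.3))]);c=np.array([.4385,-.302])
T=c+.035*uy;print(T)
to([T[0],T[1],.145],down(67.3))
E
```

```text
time_s: 3.65
eef_pos: [0.5118, -0.0271, 0.1513]
eef_rot: [0.005, 0.615, 0.788, 0.002]
wrist_force: [0.8, -0.0, -0.6]
opening: 0.148
[ 0.45200671 -0.26971117]
t 3.7 shift [-0.2216 -0.1155  0.0035] len 0.2499 rot [0.0076 0.0016 0.6418] deg 36.78 q [-0.28  0.16  1.87  0.    1.11 -2.1 ] F [ 0.4  0.6 -1.5] open 0.152
```

View pics/w2.png

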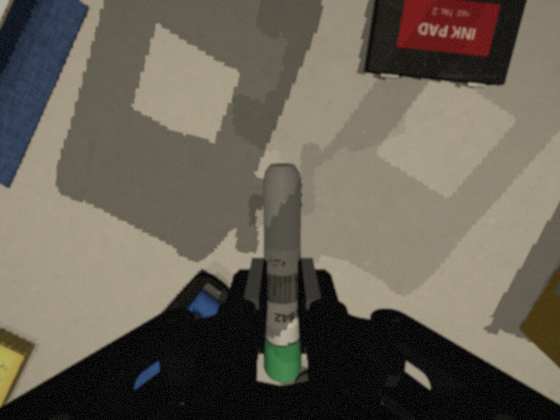

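The tube is held lengthwise in the pads, its bare end at (282,163) and the green cap at (285,365).

```bash
python3 -m pendant '[[[-0.0443,-0.0231,0.0007,0,0,0,1],[-0.0443,-0.0231,0.0007,0,0,0,1],[-0.0443,-0.0231,0.0007,0,0,0,1],[-0.0443,-0.0231,0.0007,0,0,0,1],[-0.0443,-0.0231,0.0007,0,0,0,1],[0,0,0,0.0015,0,0.1284,1],[0,0,0,0.0015,0,0.1284,1],[0,0,0,0.0015,0,0.1284,1],[0,0,0,0.0015,0,0.1284,1],[0,0,0,0.0015,0,0.1284,1]]]'
python3 -m pendant '[[[0,0,0,0,0,0,1]]]'
python3 - <<'E'
from h import *
v=shot("wrist","w3")
to([.452,-.2697,.145],down(67.3))
p,r,o=pose();a=v.plane(282,163,p[2]-.021);b=v.plane(285,382,p[2]-.021)
print(r.inv().apply(a-p),r.inv().apply(b-p),np.linalg.norm(a-b))
C=v.cloud();print(v.o)
E
```

```text
time_s: 4.7
eef_pos: [0.4485, -0.2683, 0.1396]
eef_rot: [-0.004, 0.834, 0.552, -0.003]
wrist_force: [0.5, -0.2, -0.6]
opening: 0.15
time_s: 4.8
eef_pos: [0.4487, -0.2683, 0.1398]
eef_rot: [-0.004, 0.833, 0.553, -0.003]
wrist_force: [0.5, -0.2, 0.6]
opening: 0.15
t 4.85 shift [-0.      0.0034 -0.005 ] len 0.0061 rot [-0.0092  0.0015  0.0024] deg 0.55 q [-0.76  0.21  1.83 -0.01  1.11 -1.94] F [ 0.4  0.7 -0.2] open 0.152
[ 0.00053621 -0.05208963  0.0214782 ] [0.00156115 0.05161915 0.02052483] 0.1037182239316576
[ 0.38252286 -0.24003664  0.2575222 ]
```

View pics/w3.png

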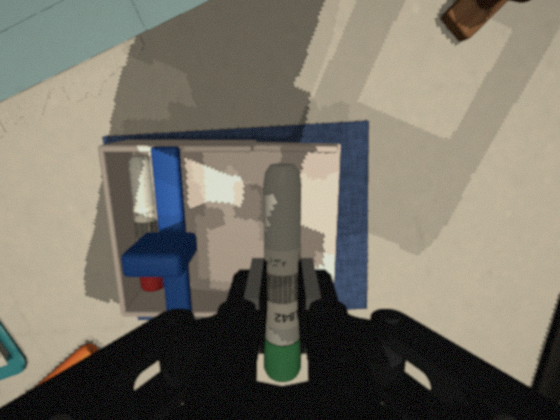

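The tray is in view: back wall at columns 105–125, lip at column 340, left wall at row 147, fin at (160,254), with the tube over the tray's front part.

```bash
python3 - <<'E'
from h import *
v=saved("w3")
for u,w,z in((103,147,.046),(123,315,.046),(340,145,.046),(338,300,.031),(368,121,.002),(103,137,.002),(366,307,.002)): print((u,w),v.plane(u,w,z).round(4))
C=v.cloud();H=v.hsv;h,s,V_=[H[...,i].astype(int) for i in range(3)]
m=(h>100)&(h<125)&(s>140)&(C[...,2]>.082)&(C[...,2]<.1);m[320:]=0
P=C[m];print("fin",len(P),cv2.minAreaRect(P[:,:2].astype(np.float32)),np.median(P[:,2]))
m=(C[...,2]>.04)&(C[...,2]<.05)&(C[...,1]<-.2)&(C[...,0]<.55);m[330:]=0
P=C[m];print("wall",cv2.minAreaRect(P[:,:2].astype(np.float32)))
ur=np.radians(-22.7)
E
```

```text
(103, 147) [ 0.3605 -0.346   0.046 ]
(123, 315) [ 0.4638 -0.3917  0.046 ]
(340, 145) [ 0.4138 -0.2162  0.046 ]
(338, 300) [ 0.5186 -0.2538  0.031 ]
(368, 121) [ 0.4123 -0.1874  0.002 ]
(103, 137) [ 0.3499 -0.3644  0.002 ]
(366, 307) [ 0.5509 -0.2367  0.002 ]
fin 1631 ((0.42739051580429077, -0.3324693441390991), (0.030635623261332512, 0.014324821531772614), 67.65702819824219) 0.08881648958091944
wall ((0.4387771487236023, -0.306450754404068), (0.1434447020292282, 0.11613323539495468), 66.99034118652344)
```

```bash
python3 -m pendant '[[[-0.0008,0.004,0.03,-0.009,0,0,1],[0,0,0.03,0,0,0,1],[0,0,0.02,0,0,0,1],[0,0,0,0,0,0,1]]]'
python3 - <<'E'
from h import *
to([.4523,-.2707,.060],down(67.3))
E
```

```text
time_s: 5.25
eef_pos: [0.4507, -0.2695, 0.058]
eef_rot: [-0.002, 0.832, 0.555, -0.001]
wrist_force: [0.1, -0.3, -0.0]
opening: 0.151
t 5.25 shift [-0.0005  0.002  -0.002 ] len 0.0029 rot [-0.0041 -0.      0.0027] deg 0.28 q [-0.76  0.35  1.86 -0.    0.94 -1.94] F [ 0.1 -0.3 -0. ] open 0.151
```

```bash
python3 -m pendant '[[[0,0.002,0,-0.004,0,0.0027,1],[0,0,0,0,0,0,0.5],[0,0,0,0,0,0,0.3],[0,0,0,0,0,0,0.3],[0,0,-0.01,0,0,0,0.3],[0,0,-0.03,0,0,0,0.3],[0,0,-0.045,0,0,0,0.3],[0,0,-0.045,0,0,0,0]]]'
python3 - <<'E'
from h import *
v=shot("wrist","w4")
fin=np.array([.427,-.331]);to([fin[0],fin[1],.2],down(-22.7))
E
```

```text
time_s: 6.05
eef_pos: [0.4534, -0.2711, 0.1931]
eef_rot: [0.003, 0.833, 0.553, 0.001]
wrist_force: [0.7, -0.8, 0.7]
opening: 0.491
t 6.1 shift [-0.0641 -0.0056  0.0022] len 0.0644 rot [ 0.0188 -0.0084  1.5685] deg 89.88 q [-0.76  0.13  1.78  0.    1.21 -1.94] F [ 3.4 -1.8  6. ] open 0.502
```

View pics/w4.png

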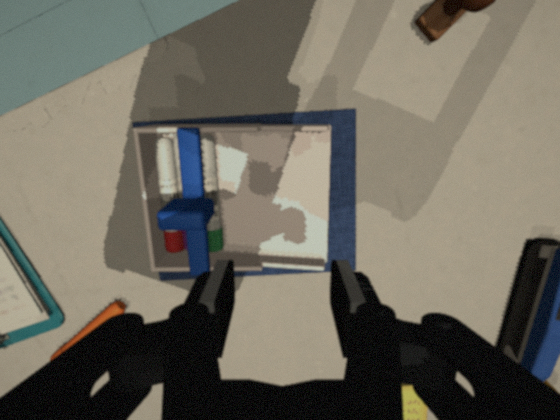

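The green tube has rolled back against the bar beside the other two: green cap at (215,238), red at (175,240), and the third beneath the bar.

```bash
python3 -m pendant '[[[-0.032,-0.0028,0.001,0,0,0,-0.5],[-0.032,-0.0028,0.001,0,0,0,-1],[0,0,0,0.0017,-0.0008,0.1426,-1],[0,0,0,0.0017,-0.0008,0.1426,-1],[0,0,0,0.0017,-0.0008,0.1426,-1],[0,0,0,0.0017,-0.0008,0.1426,-1],[0,0,0,0.0017,-0.0008,0.1426,-1],[0,0,0,0.0017,-0.0008,0.1426,-1],[0,0,0,0.0017,-0.0008,0.1426,-1],[0,0,0,0.0017,-0.0008,0.1426,-1]]]'
python3 -m pendant '[[[0,0,0,0,0,0.1426,-1],[0,0,0,0,0,0.1426,-1],[0,0,0,0,0,0,-1]]]'
python3 - <<'E'
from h import *
v=shot("wrist","w5")
to([.427,-.331,.2],down(-22.7))
print(v.o)
C=v.cloud();H=v.hsv;h,s,V_=[H[...,i].astype(int) for i in range(3)]
m=(h>100)&(h<125)&(s>140)&(C[...,2]>.082)&(C[...,2]<.1)&(C[...,1]<-.25)
P=C[m];print("fin",len(P),cv2.minAreaRect(P[:,:2].astype(np.float32)),np.median(P[:,2]))
E
```

```text
time_s: 7.1
eef_pos: [0.424, -0.3283, 0.1901]
eef_rot: [-0.001, 1.0, 0.013, -0.004]
wrist_force: [0.7, 0.2, 0.6]
opening: 1.0
time_s: 7.4
eef_pos: [0.424, -0.3284, 0.1901]
eef_rot: [-0.001, 0.992, -0.127, -0.004]
wrist_force: [0.6, -0.4, -0.1]
opening: 0.996
t 7.45 shift [ 0.0035  0.0018 -0.01  ] len 0.0108 rot [0.0002 0.0075 0.145 ] deg 8.32 q [-0.88  0.17  1.76 -0.    1.22 -0.63] F [ 0.9  0.7 -0.1] open 1.001
[ 0.44300006 -0.25789352  0.30713604]
fin 905 ((0.4270738363265991, -0.33164796233177185), (0.030583063140511513, 0.014061403460800648), 67.06951904296875) 0.0890501606880277
```

View pics/w5.png

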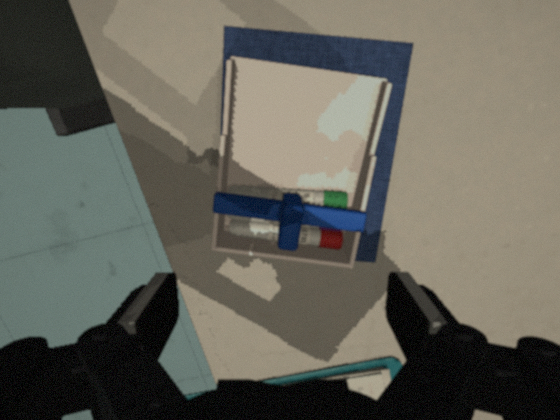

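All three tubes lie in the tray (green cap (335,199), red (330,238), purple hidden under the bar between them), the fin is at (290,220), and the tray is about square to the gripper.

```bash
python3 -m pendant '[[[0.0035,0.0022,-0.01,0,0,0.1449,-1],[0,0,0,0,0,0,-1]]]'
python3 - <<'E'
from h import *
to([.4271,-.3316,.085],down(-22.7))
E
```

```text
time_s: 7.65
eef_pos: [0.4275, -0.3322, 0.2008]
eef_rot: [0.0, 0.98, -0.197, -0.003]
wrist_force: [0.2, -0.1, 0.5]
opening: 0.999
t 7.65 shift [-0.     -0.0006  0.1158] len 0.1158 rot [ 0.0018  0.0056 -0.0011] deg 0.34 q [-0.88  0.17  1.74 -0.    1.24 -0.48] F [ 0.2 -0.1  0.5] open 0.999
```

```bash
python3 -m pendant '[[[0,0,0.045,0.0018,0.0056,0,-1],[0,0,0.045,0,0,0,-1],[0,0,0.0255,0,0,0,-0.6],[0,0,0,0,0,0,-0.2],[0,0,0,0,0,0,0.2],[0,0,0,0,0,0,1],[0,0,0,0,0,0,1],[0,0,0,0,0,0,1],[0,0,0,0,0,0,1]]]'
python3 - <<'E'
from h import *
to([.4271,-.3316,.085],down(-22.7))
E
```

```text
time_s: 8.55
eef_pos: [0.4275, -0.3325, 0.0861]
eef_rot: [0.0, 0.98, -0.198, 0.001]
wrist_force: [-0.5, -0.4, 7.6]
opening: 0.152
t 8.55 shift [-0.0007 -0.0006  0.0011] len 0.0015 rot [ 0.0007 -0.0012 -0.0023] deg 0.15 q [-0.88  0.33  1.81 -0.    1.   -0.48] F [-0.5 -0.4  7.6] open 0.152
```

```bash
python3 -m pendant '[[[0,0,-0.005,0,0,0,1],[0,0,-0.015,0,0,0,1],[0,0,-0.025,0,0,0,1],[0,0,-0.03,0,0,0,1],[0,0,-0.03,0,0,0,1],[0,0,-0.03,0,0,0,1],[0,0,-0.03,0,0,0,1],[0,0,-0.02,0,0,0,1],[0,0,-0.01,0,0,0,1],[0,0,0,0,0,0,1]]]'
python3 - <<'E'
from h import *
shot("wrist","w6");v=shot("scene","s6");cv2.imwrite("pics/s6z.png",cv2.resize(v.p[170:370,200:400],(600,600),interpolation=cv2.INTER_CUBIC)[:,:,::-1])
to([.4271,-.3316,.28],down(-22.7))
# flap & bin from scene0 (unobstructed) 
v=saved("scene0");C=v.cloud();m=np.zeros(v.d.shape,bool)
H=v.hsv
# bin roof / flap plane sampling in zs coords -> px
def px(a,b): return a*260/600+150,b*260/600+90
for nm,a,b,z in(("hingeL",125,188,.110),("hingeR",228,152,.110),("roofFL",106,107,.177),("roofFR",204,88,.177),("baseL",137,249,0),("baseR",234,216,0)):
    print(nm,v.plane(*px(a,b),z).round(4))
u,w=np.meshgrid(np.arange(198,246),np.arange(138,170));
P=C[138:170,200:244].reshape(-1,3);
pts=[];
for a,b in((140,170),(170,150),(200,140),(130,130),(190,110),(150,130),(210,120)):
    i,j=px(a,b);pts.append(C[int(j),int(i)]);
print(np.array(pts).round(3))
E
```

```text
time_s: 9.55
eef_pos: [0.4271, -0.332, 0.2808]
eef_rot: [0.0, 0.98, -0.198, 0.0]
wrist_force: [0.1, -1.3, -3.5]
opening: 0.154
t 9.65 shift [ 0.0009  0.0002 -0.002 ] len 0.0022 rot [-0.002   0.0038 -0.003 ] deg 0.3 q [-0.88  0.09  1.67 -0.    1.39 -0.48] F [ 0.5 -0.1 -2.9] open 0.15
hingeL [0.4213 0.2205 0.11  ]
hingeR [0.5806 0.221  0.11  ]
roofFL [0.4507 0.3176 0.177 ]
roofFR [0.5871 0.2894 0.177 ]
baseL [0.4323 0.2301 0.    ]
baseR [ 0.5859  0.2219 -0.    ]
[[0.447 0.227 0.128]
 [0.494 0.23  0.138]
 [0.54  0.229 0.141]
 [0.457 0.264 0.166]
 [0.544 0.256 0.173]
 [0.483 0.257 0.161]
 [0.567 0.242 0.155]]
```

View pics/s6z.png

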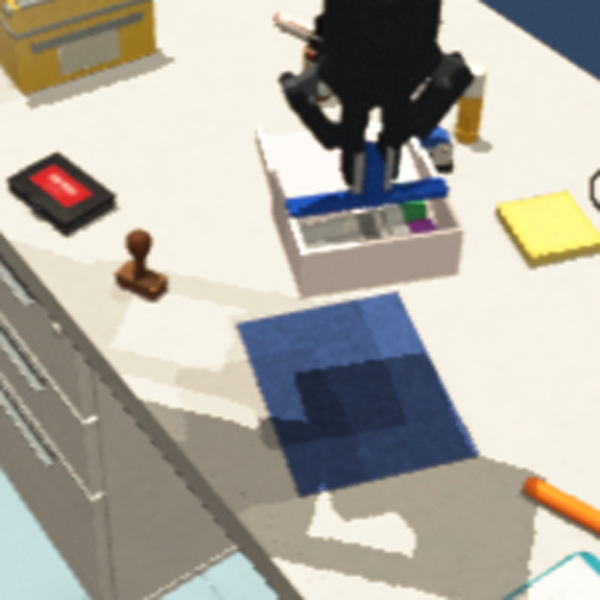

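View pics/w6.png

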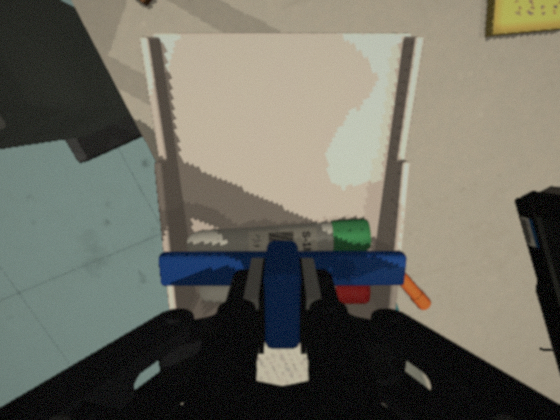

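The tray hangs level, lip edge at row 35, with all three tubes at its back (green cap (352,236), red (352,294), and purple beside it in the scene view). The mat is free for measuring.

```bash
cat >> h.py <<'E'
HX=np.array([.494,.2035,.0]);BY=-4.5
def bp(Ly,Lz,th,Lx=0,run=True):
    """TCP pose with the tray's lip at bin (Lx,Ly,Lz), pitched th deg lip down"""
    RB=Ro.from_euler("z",BY,degrees=True);O=HX+RB.apply([0,.085,0])
    RT=RB*Ro.from_euler("x",-th,degrees=True)
    P=O+RB.apply([Lx,Ly,Lz])+RT.apply([0,-.1057,.0546])
    return P,RT*Ro.from_matrix(np.diag([1.,-1,-1]))
E
python3 - <<'E'
from h import *
P,R=bp(-.125,.20,0);print(P);to(P,R)
v=saved("s6");H=v.hsv;h,s,V_=[H[...,i].astype(int) for i in range(3)];C=v.cloud()
m=(h>100)&(h<125)&(s>100)&(abs(C[...,2])<.012)&(C[...,0]<.6)&(C[...,0]>.3)&(C[...,1]<-.15)&(C[...,1]>-.45)
Q=C[m][:,:2].astype(np.float32)
ys,xs=np.nonzero(m);hull=cv2.convexHull(np.c_[xs,ys].astype(np.int32))[:,0]
W=np.array([v.plane(a,b,.002)[:2] for a,b in hull],np.float32);print("mat",cv2.minAreaRect(W),cv2.minAreaRect(Q))
E
```

```text
[0.48256851 0.05824914 0.2546    ]
t 9.65 shift [-0.0994 -0.3805  0.0245] len 0.3941 rot [-0.0026  0.0035 -0.3207] deg 18.37 q [-0.88  0.09  1.67 -0.    1.39 -0.48] F [ 0.5 -0.1 -2.9] open 0.15
mat ((0.4516138434410095, -0.30143165588378906), (0.185141921043396, 0.14508378505706787), 70.63446044921875) ((0.45190632343292236, -0.3020094335079193), (0.18806582689285278, 0.14640340209007263), 70.19001770019531)
```

```bash
python3 -m pendant '[[[-0.0039,-0.015,0.001,0,0,0,1],[-0.0078,-0.03,0.002,0,0,0,1],[-0.0105,-0.04,0.0025,0,0,0,1],[-0.0105,-0.04,0.0025,0,0,0,1],[-0.0105,-0.04,0.0025,0,0,0,1],[-0.0105,-0.04,0.0025,0,0,0,1],[-0.0105,-0.04,0.0025,0,0,0,1],[-0.0105,-0.04,0.0025,0,0,0,1],[-0.0105,-0.04,0.0025,0,0,0,1],[-0.0091,-0.035,0.0022,0,0,0,1]]]'
python3 -m pendant '[[[-0.0054,-0.0205,0.001,0,0,0,1],[0,0,0,0,0,-0.1,1],[0,0,0,0,0,-0.12,1],[0,0,0,0,0,-0.1,1],[0,0,0,0,0,0,1]]]'
python3 - <<'E'
from h import *
v=shot("wrist","w7")
v2=shot("scene","s7");cv2.imwrite("pics/s7z.png",cv2.resize(v2.p[90:290,130:330],(600,600),interpolation=cv2.INTER_CUBIC)[:,:,::-1])
to(*bp(-.125,.20,0))
C=v.cloud()
print(v.o, "hinge ends px",[v.proj(HX+Ro.from_euler("z",BY,degrees=True).apply([x,0,.11])) for x in(-.08,.08)])
E
```

```text
time_s: 10.65
eef_pos: [0.4784, 0.0397, 0.2553]
eef_rot: [-0.001, 0.98, -0.198, -0.003]
wrist_force: [0.4, -0.5, -2.6]
opening: 0.154
time_s: 11.15
eef_pos: [0.4815, 0.0587, 0.2545]
eef_rot: [-0.001, 0.999, -0.039, -0.002]
wrist_force: [-0.5, -0.3, -2.3]
opening: 0.152
t 11.25 shift [0.0007 0.     0.0003] len 0.0008 rot [-0.0023  0.0039 -0.003 ] deg 0.31 q [-0.13 -0.02  1.82  0.    1.34 -0.04] F [-0.1 -1.2 -2.7] open 0.152
[0.48746911 0.13127019 0.37168955] hinge ends px [(np.float64(163.2252210740923), np.float64(-8.160887058984542)), (np.float64(408.5215025875933), np.float64(-8.347320112567672))]
```

View pics/w7.png

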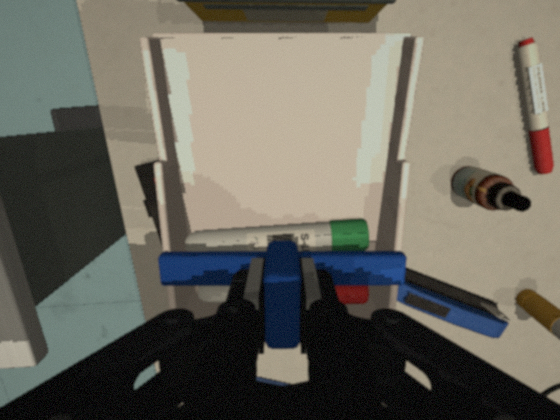

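View pics/s7z.png

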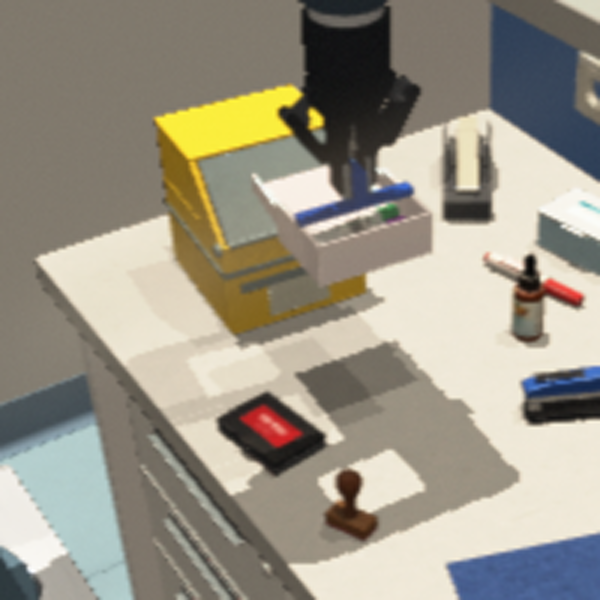

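Wrist view: the bin's front face comes in at the top, columns about 187–389, centred on the tray (lip columns 148–418); tubes still at the back. Scene view: tray level in front of the flap.

```bash
python3 - <<'E'
from h import *
v=saved("w7");RB=Ro.from_euler("z",BY,degrees=True)
for z in(0,.08):print(z,[np.round(v.proj(HX+RB.apply([x,0,z])),1) for x in(-.08,.08)])
cv2.imwrite("pics/w7z.png",cv2.resize(v.p[0:60,160:420],(780,180),interpolation=cv2.INTER_CUBIC)[:,:,::-1])
# lip height check: lip pixel
print("lip",np.round([v.plane(148,37,.2255),v.plane(418,37,.2255)],4))
P,R=bp(-.125,.20,0)
print("lip expect",HX+RB.apply([-.058,-.04,0]),HX+RB.apply([.058,-.04,0]))
to(*bp(-.115,.150,8))
E
```

```text
0 [array([201.1,  28.2]), array([369.4,  28.1])]
0.08 [array([176.6,   4.7]), array([394.7,   4.5])]
lip [[0.4382 0.1607 0.2255]
 [0.5396 0.1528 0.2255]]
lip expect [0.43304043 0.16817393 0.        ] [0.54868284 0.15907268 0.        ]
t 11.25 shift [ 0.0008 -0.0185  0.0362] len 0.0407 rot [-0.1419  0.0041 -0.0028] deg 8.14 q [-0.13 -0.02  1.82  0.    1.34 -0.04] F [-0.1 -1.2 -2.7] open 0.152
```

View pics/w7z.png

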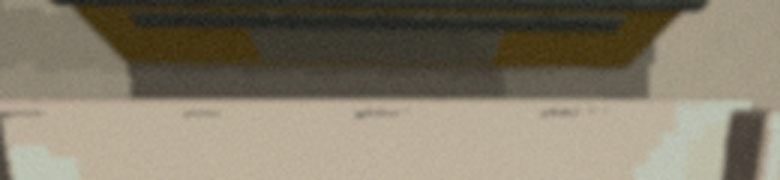

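```bash
sed -i 's/^HX=.*;BY/HX=np.array([.4945,.208,.0]);BY/' h.py; python3 - <<'E'
from h import *
to(*bp(-.115,.150,8))
P0,R0=bp(-.115,.150,8)
def d(A,B):
    print(A,B,"shift",A[1].inv().apply(B[0]-A[0]).round(4) if 0 else "", end="")
seq=[(-.115,.150,8),(-.015,.150,8),(-.015,.133,8)]
for a,b in zip(seq,seq[1:]):
    A=bp(*a);B=bp(*b);print(a,b,A[1].inv().apply(B[0]-A[0]).round(4))
E
```

```text
t 11.25 shift [ 0.0009 -0.023   0.0362] len 0.0429 rot [-0.1419  0.0041 -0.0028] deg 8.14 q [-0.13 -0.02  1.82  0.    1.34 -0.04] F [-0.1 -1.2 -2.7] open 0.152
(-0.115, 0.15, 8) (-0.015, 0.15, 8) [-0.     -0.099  -0.0139]
(-0.015, 0.15, 8) (-0.015, 0.133, 8) [ 0.     -0.0024  0.0168]
```

```bash
python3 -m pendant '[[[0.0009,-0.0115,0.0181,0,0.002,-0.001,1],[0,-0.0115,0.0181,0,0.002,-0.001,1],[0,0,0,-0.071,0,0,1],[0,0,0,-0.071,0,0,1],[0,0,0,0,0,0,1]]]'
python3 - <<'E'
from h import *
v=shot("wrist","w8")
to(*bp(-.115,.150,8))
to(*bp(-.015,.150,8))
E
```

```text
time_s: 11.75
eef_pos: [0.4849, 0.082, 0.219]
eef_rot: [0.07, 0.997, -0.038, -0.002]
wrist_force: [-0.1, 0.6, -2.8]
opening: 0.154
t 11.8 shift [-0.0004  0.0004  0.0005] len 0.0008 rot [-0.001  -0.0012  0.0015] deg 0.13 q [ 0.01  0.06  1.83 -0.14  1.27  0.13] F [-0.4 -0.  -2.9] open 0.149
t 11.8 shift [-0.0002 -0.0986 -0.0133] len 0.0995 rot [-0.001  -0.0012  0.0015] deg 0.13 q [ 0.01  0.06  1.83 -0.14  1.27  0.13] F [-0.4 -0.  -2.9] open 0.149
```

View pics/w8.png

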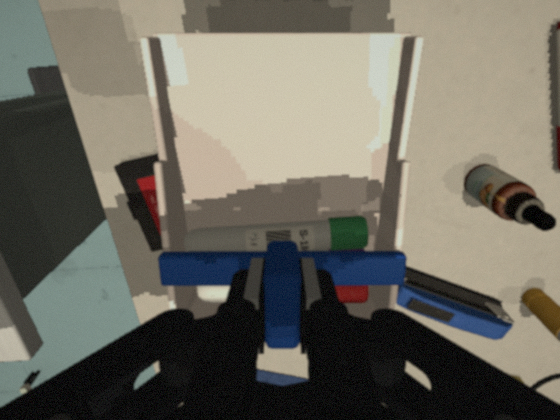

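```bash
python3 -m pendant '[[[0,-0.008,-0.001,0,0,0,1],[0,-0.015,-0.002,0,0,0,1],[0,-0.02,-0.0027,0,0,0,1],[0,-0.02,-0.0027,0,0,0,1],[0,-0.016,-0.0022,0,0,0,1],[0,-0.01,-0.0013,0,0,0,1],[0,-0.006,-0.0008,0,0,0,1],[0,-0.0036,-0.0006,0,0,0,1],[0,0,0,0,0,0,1]]]'
python3 - <<'E'
from h import *
v=shot("wrist","w9")
v2=shot("scene","s9");cv2.imwrite("pics/s9z.png",cv2.resize(v2.p[60:260,130:330],(600,600),interpolation=cv2.INTER_CUBIC)[:,:,::-1])
to(*bp(-.015,.150,8))
to(*bp(-.015,.133,8))
E
```

```text
time_s: 12.7
eef_pos: [0.4932, 0.18, 0.2192]
eef_rot: [0.07, 0.997, -0.039, -0.002]
wrist_force: [-0.1, 0.5, -2.2]
opening: 0.15
t 12.8 shift [-0.0009 -0.0014  0.0003] len 0.0016 rot [ 0.0003 -0.0022  0.0006] deg 0.13 q [ 0.2   0.15  1.73 -0.14  1.3   0.32] F [ 0.2 -0.  -2.2] open 0.156
t 12.8 shift [-0.0009 -0.0038  0.0171] len 0.0175 rot [ 0.0003 -0.0022  0.0006] deg 0.13 q [ 0.2   0.15  1.73 -0.14  1.3   0.32] F [ 0.2 -0.  -2.2] open 0.156
```

View pics/w9.png

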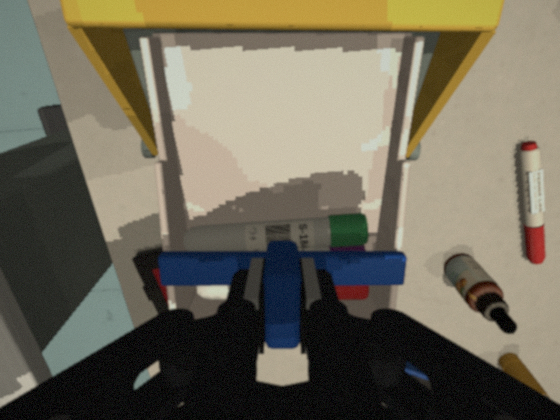

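View pics/s9z.png

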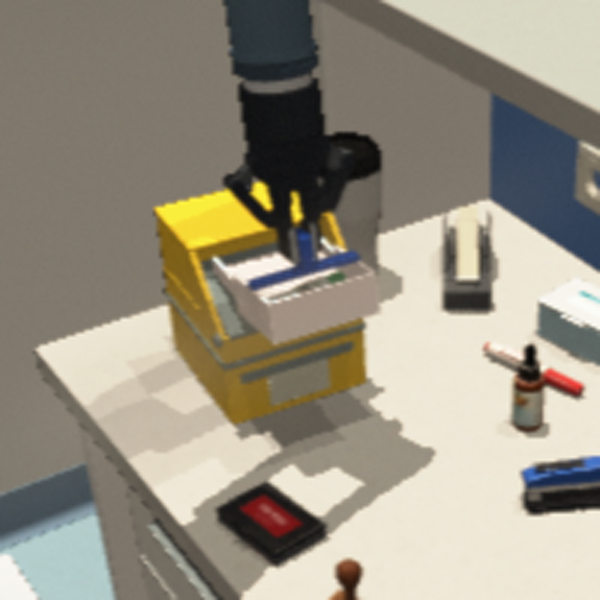

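Wrist view: the lip (row 35) sits just inside the roof's front edge (row 28), tray centred between the opening's side walls, and the hinge rod ends show at (148,148) and (413,148). Tubes still at the back.

```bash
python3 -m pendant '[[[0,-0.0038,0.005,0,0,0,1],[0,0,0.007,0,0,0,1],[0,0,0.005,0,0,0,1],[0,0,0,0,0,0,1]]]'
python3 - <<'E'
from h import *
v=saved("w9");RB=Ro.from_euler("z",BY,degrees=True)
print([np.round(v.proj(HX+RB.apply([x,y+.085,z])),1) for x,y,z in((-.08,-.018,.177),(.08,-.018,.177),(-.075,-.085,.11),(.075,-.085,.11))])
to(*bp(-.015,.133,8))
a=bp(-.015,.133,8)
N=6
for i in range(1,N+1):
    k=i/N;b=bp(-.015,.133-.021*k,8+36*k)
    print(a[1].inv().apply(b[0]-a[0]).round(4),(a[1].inv()*b[1]).as_rotvec().round(4),b[0].round(3));a=b
E
```

```text
time_s: 13.2
eef_pos: [0.4933, 0.1813, 0.2017]
eef_rot: [0.07, 0.997, -0.039, -0.002]
wrist_force: [-0.9, -0.4, 5.4]
opening: 0.152
[array([66.3, 31.5]), array([494.6,  32.1]), array([160.8, 157. ]), array([400.8, 157.2])]
t 13.2 shift [-0.0009  0.0004  0.    ] len 0.001 rot [-0.0001 -0.0023  0.0007] deg 0.14 q [ 0.2   0.17  1.74 -0.14  1.27  0.32] F [-0.9 -0.4  5.4] open 0.152
[-0.     -0.0068 -0.0073] [-0.1047  0.     -0.    ] [0.493 0.189 0.208]
[ 0.     -0.0071 -0.0074] [-0.1047  0.      0.    ] [0.494 0.197 0.213]
[-0.     -0.0075 -0.0075] [-0.1047 -0.      0.    ] [0.494 0.207 0.218]
[ 0.     -0.0078 -0.0076] [-0.1047  0.     -0.    ] [0.495 0.217 0.221]
[-0.     -0.0081 -0.0078] [-0.1047 -0.      0.    ] [0.496 0.228 0.224]
[-0.     -0.0084 -0.008 ] [-0.1047  0.      0.    ] [0.497 0.24  0.225]
```

```bash
python3 -m pendant '[[[0,-0.0068,-0.0073,-0.1047,0,0,1],[0,-0.0071,-0.0074,-0.1047,0,0,1],[0,-0.0075,-0.0075,-0.1047,0,0,1],[0,-0.0078,-0.0076,-0.1047,0,0,1],[0,-0.0081,-0.0078,-0.1047,0,0,1],[0,-0.0084,-0.008,-0.1047,0,0,1],[0,0,0,0,0,0,1],[0,0,0,0,0,0,1]]]'
python3 - <<'E'
from h import *
v=shot("wrist","w10")
v2=shot("scene","s10");cv2.imwrite("pics/s10z.png",cv2.resize(v2.p[60:260,130:330],(600,600),interpolation=cv2.INTER_CUBIC)[:,:,::-1])
to(*bp(-.015,.112,44))
E
```

```text
time_s: 14.0
eef_pos: [0.4973, 0.2405, 0.2235]
eef_rot: [0.374, 0.927, -0.035, -0.014]
wrist_force: [-0.3, 1.2, -1.1]
opening: 0.154
t 14.1 shift [-0.0009 -0.0005  0.0002] len 0.0011 rot [-0.0014 -0.0022 -0.0012] deg 0.16 q [ 0.54  0.51  1.41 -0.61  1.7   0.69] F [-1.1  1.1 -0.8] open 0.157
```

View pics/w10.png

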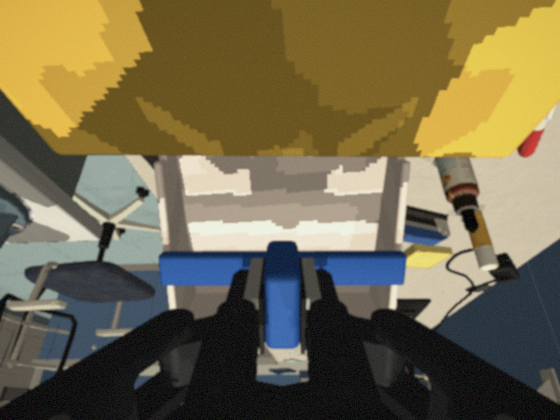

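View pics/s10z.png

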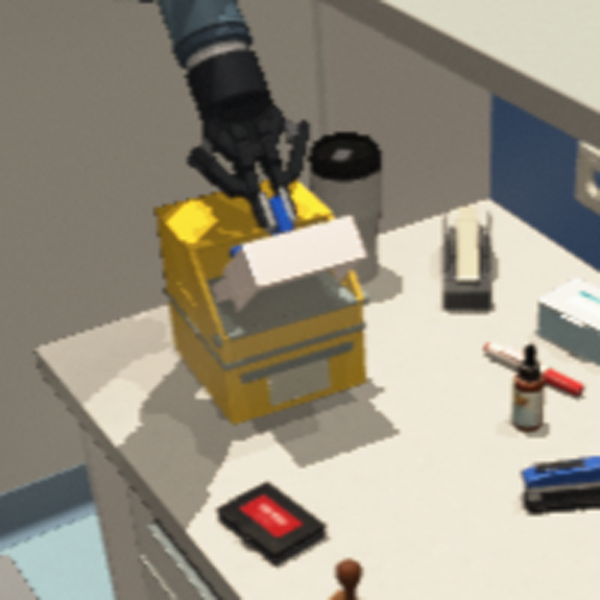

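Wrist view: floor empty from the back wall to the roof edge (rows 155–285), so the tubes have rolled down. Scene view: the flap lies roughly level at (290,310) under the tray. I press a little deeper so the flap slopes down.

```bash
python3 - <<'E'
from h import *
to(*bp(-.018,.100,48))
E
```

```text
t 14.1 shift [-0.0009 -0.0107  0.0037] len 0.0114 rot [-0.0712 -0.0021 -0.0013] deg 4.08 q [ 0.54  0.51  1.41 -0.61  1.7   0.69] F [-1.1  1.1 -0.8] open 0.157
```

```bash
python3 -m pendant '[[[0,-0.0053,0.0018,-0.036,0,0,1],[0,-0.0053,0.0018,-0.036,0,0,1],[0,0,0,0,0,0,1],[0,0,0,0,0,0,1],[0,0,0,0,0,0,1]]]'
python3 - <<'E'
from h import *
to(*bp(-.018,.100,48))
v=shot("top","t11");cv2.imwrite("pics/t11z.png",cv2.resize(v.p[160:280,80:240],(800,600),interpolation=cv2.INTER_CUBIC)[:,:,::-1])
E
```

```text
time_s: 14.6
eef_pos: [0.4981, 0.245, 0.2149]
eef_rot: [0.408, 0.912, -0.036, -0.015]
wrist_force: [-0.5, -0.7, -1.2]
opening: 0.15
t 14.6 shift [-0.0006  0.0004  0.0001] len 0.0008 rot [ 0.0023 -0.0021 -0.0005] deg 0.18 q [ 0.56  0.57  1.38 -0.65  1.73  0.72] F [-0.5 -0.7 -1.2] open 0.15
```

View pics/t11z.png

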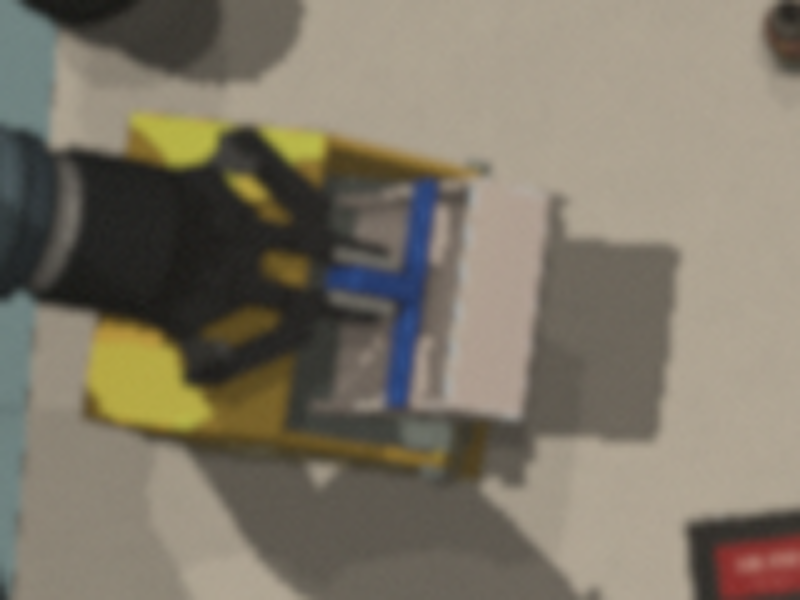

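The top view shows the tray tipped inside the opening and no tube outside the bin; the lip is hidden by the roof. I draw it out along the reverse path, still tilted.

```bash
python3 - <<'E'
from h import *
to(*bp(-.105,.195,48))
E

```

```text
t 14.65 shift [-0.0006  0.1291  0.0016] len 0.1291 rot [ 0.0021 -0.0023 -0.0007] deg 0.19 q [ 0.56  0.57  1.38 -0.65  1.73  0.72] F [-0.4  0.2 -0.8] open 0.15
```

```bash
python3 -m pendant '[[[0,0.01,0,0,0,0,1],[0,0.02,0,0,0,0,1],[0,0.03,0,0,0,0,1],[0,0.03,0,0,0,0,1],[0,0.025,0,0,0,0,1],[0,0.014,0,0,0,0,1],[0,0,0,0,0,0,1]]]'
python3 - <<'E'
from h import *
to(*bp(-.105,.195,48))
shot("wrist","w12");v2=shot("scene","s12");cv2.imwrite("pics/s12z.png",cv2.resize(v2.p[60:260,130:330],(600,600),interpolation=cv2.INTER_CUBIC)[:,:,::-1])
E
```

```text
time_s: 15.35
eef_pos: [0.4917, 0.1583, 0.313]
eef_rot: [0.407, 0.913, -0.037, -0.014]
wrist_force: [0.2, 0.2, -2.8]
opening: 0.153
t 15.35 shift [-0.0011 -0.0019  0.0022] len 0.0031 rot [ 0.0008 -0.0034 -0.0041] deg 0.31 q [ 0.45  0.34  1.49 -0.71  1.76  0.56] F [ 0.2  0.2 -2.8] open 0.153
```

View pics/w12.png

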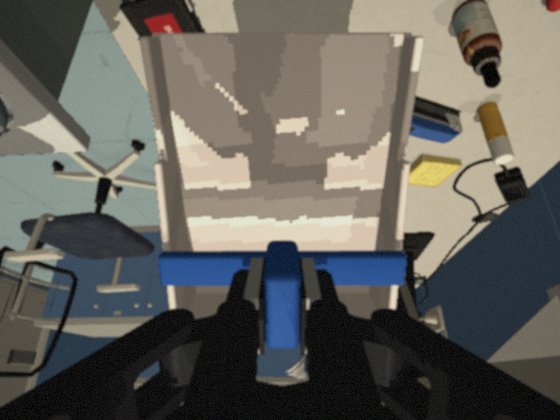

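View pics/s12z.png

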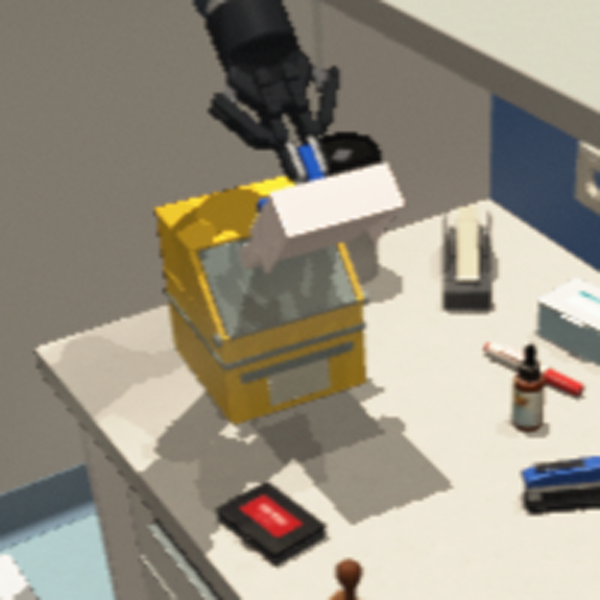

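The tray is empty (the floor is visible right to the lip at row 35) and the flap is shut; no tube is to be seen outside the bin. Next I level the tray and go back over the mat.

```bash
python3 -m pendant '[[[0,0,0,0.139,0,0,1],[0,0,0,0.139,0,0,1],[0,0,0,0.139,0,0,1],[0,0,0,0.139,0,0,1],[0,0,0,0.139,0,0,1],[0,0,0,0.139,0,0,1],[0,0,0,0,0,0,1]]]'
python3 - <<'E'
from h import *
to([.4412,-.3304,.25],down(-19.7))
E
```

```text
time_s: 16.15
eef_pos: [0.4911, 0.1575, 0.3102]
eef_rot: [0.002, 0.999, -0.04, 0.0]
wrist_force: [-0.1, -0.8, -1.9]
opening: 0.154
t 16.15 shift [-0.0105  0.4901  0.0625] len 0.4942 rot [ 0.0045 -0.0014  0.2631] deg 15.08 q [ 0.08  0.01  1.69 -0.    1.45  0.16] F [-0.1 -0.8 -1.9] open 0.154
```

```bash
python3 -m pendant '[[[0,0.02,0,0.0045,0,0,1],[-0.001,0.04,0,0,0,0,1],[-0.0012,0.048,0.005,0,0,0,1],[-0.0012,0.048,0.0075,0,0,0,1],[-0.0012,0.048,0.01,0,0,0,1],[-0.0012,0.048,0.01,0,0,0,1],[-0.0012,0.048,0.01,0,0,0,1],[-0.0012,0.048,0.01,0,0,0,1],[-0.0012,0.048,0.005,0,0,0,1],[-0.001,0.048,0.005,0,0,0,1]]]'
python3 -m pendant '[[[0,0.03,0,0,0,0,1],[0,0.016,0,0,0,0.08,1],[0,0,0,0,0,0.1,1],[0,0,0,0,0,0.083,1],[0,0,0,0,0,0,1]]]'
python3 - <<'E'
from h import *
to([.4412,-.3304,.087],down(-19.7))
E
```

```text
time_s: 17.15
eef_pos: [0.4462, -0.2836, 0.2474]
eef_rot: [0.001, 0.999, -0.038, -0.001]
wrist_force: [1.2, -0.1, -2.0]
opening: 0.155
time_s: 17.65
eef_pos: [0.4433, -0.3278, 0.2476]
eef_rot: [0.0, 0.986, -0.169, -0.001]
wrist_force: [0.1, 0.7, -2.6]
opening: 0.154
t 17.65 shift [-0.0008  0.003   0.1607] len 0.1607 rot [0.0013 0.0021 0.004 ] deg 0.27 q [-0.85  0.14  1.67 -0.    1.33 -0.51] F [ 0.1  0.7 -2.6] open 0.154
```

```bash
python3 -m pendant '[[[-0.0008,0.003,0.04,0.0013,0.002,0.004,1],[0,0,0.045,0,0,0,1],[0,0,0.04,0,0,0,1],[0,0,0.02,0,0,0,1],[0,0,0.008,0,0,0,1],[0,0,0.004,0,0,0,1],[0,0,0.002,0,0,0,1],[0,0,0,0,0,0,1]]]'
python3 - <<'E'
from h import *
to([.4412,-.3304,.086],down(-19.7))
E
```

```text
time_s: 18.45
eef_pos: [0.4428, -0.332, 0.0914]
eef_rot: [0.001, 0.985, -0.171, 0.003]
wrist_force: [-0.5, 0.3, -3.1]
opening: 0.157
t 18.45 shift [-0.0021 -0.001   0.0054] len 0.0059 rot [ 0.0009 -0.006   0.0004] deg 0.35 q [-0.86  0.34  1.78  0.    1.02 -0.52] F [-0.5  0.3 -3.1] open 0.157
```

```bash
python3 -m pendant '[[[0,0,0.002,0,-0.006,0,1],[0,0,0.002,0,0,0,1],[0,0,0.001,0,0,0,1],[0,0,0,0,0,0,1]]]'
python3 -c "
from h import *
to([.4412,-.3304,.086],down(-19.7))"
```

```text
time_s: 18.85
eef_pos: [0.4423, -0.3318, 0.0861]
eef_rot: [0.0, 0.985, -0.171, -0.0]
wrist_force: [-0.1, 0.8, 3.3]
opening: 0.152
t 18.85 shift [-0.0015 -0.001   0.0001] len 0.0018 rot [ 0.0003  0.0007 -0.0004] deg 0.05 q [-0.86  0.35  1.78 -0.    1.01 -0.51] F [-0.1  0.8  3.3] open 0.152
```

Standing on the mat (the force has changed sign); I release and rise.

```bash
python3 -m pendant '[[[0,0,0,0,0,0,0.5],[0,0,0,0,0,0,0],[0,0,0,0,0,0,-0.5],[0,0,0,0,0,0,-1],[0,0,-0.01,0,0,0,-1],[0,0,-0.03,0,0,0,-1],[0,0,-0.045,0,0,0,-1],[0,0,-0.045,0,0,0,-1],[0,0,-0.04,0,0,0,-1],[0,0,0,0,0,0,-1]]]'
python3 - <<'E'
from h import *
v=shot("wrist","w13");v2=shot("scene","s13");cv2.imwrite("pics/s13z.png",cv2.resize(v2.p[90:350,150:410],(600,600),interpolation=cv2.INTER_CUBIC)[:,:,::-1])
t=shot("top","t13");cv2.imwrite("pics/t13z.png",cv2.resize(t.p[110:310,80:480],(800,400),interpolation=cv2.INTER_CUBIC)[:,:,::-1])
C=v.cloud();H=v.hsv;h,s,V_=[H[...,i].astype(int) for i in range(3)]
m=(h>100)&(h<125)&(s>140)&(C[...,2]>.082)&(C[...,2]<.1)&(C[...,1]<-.25)
P=C[m];r=cv2.minAreaRect(P[:,:2].astype(np.float32));print("fin",len(P),r,np.median(P[:,2]))
print("centre",np.array(r[0])+.03*np.array([.337,.9415]),"mat .4515 -.3015")
# flap points
C2=v2.cloud()
def px(a,b): return int(a*260/600+150),int(b*260/600+90)
for a,b in((140,170),(170,150),(200,140),(150,130),(210,120)):
    i,j=px(a,b);print(C2[j,i].round(3),saved("scene0").cloud()[j,i].round(3))
E
```

```text
time_s: 19.85
eef_pos: [0.4447, -0.3341, 0.2633]
eef_rot: [0.004, 0.985, -0.171, 0.004]
wrist_force: [-0.6, -0.6, -0.4]
opening: 0.999
fin 599 ((0.5710309147834778, -0.41318750381469727), (0.09484785795211792, 0.3226911425590515), 45.22897720336914) 0.08907383983889752
centre [ 0.58114091 -0.3849425 ] mat .4515 -.3015
[0.45  0.236 0.122] [0.447 0.227 0.128]
[0.493 0.228 0.14 ] [0.494 0.23  0.138]
[0.541 0.231 0.14 ] [0.54  0.229 0.141]
[0.484 0.259 0.16 ] [0.483 0.257 0.161]
[0.568 0.245 0.153] [0.567 0.242 0.155]
```

View pics/w13.png

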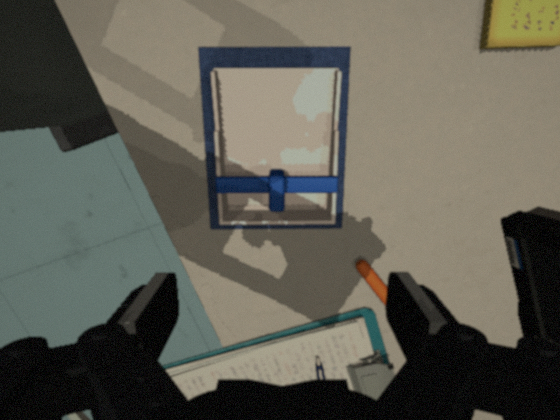

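View pics/s13z.png

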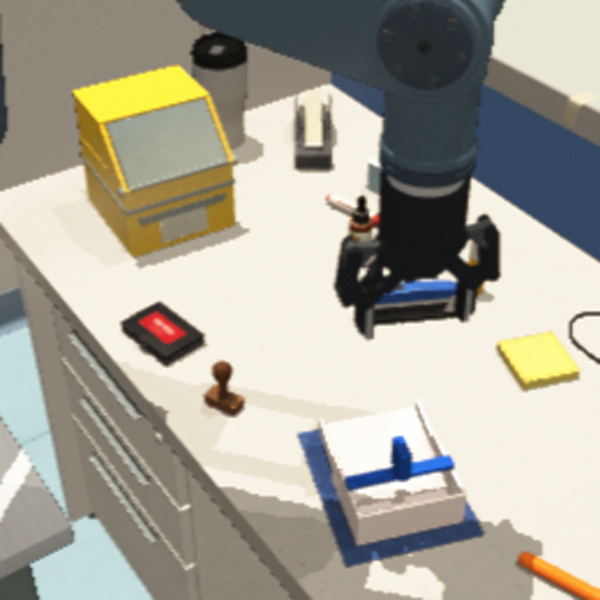

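View pics/t13z.png

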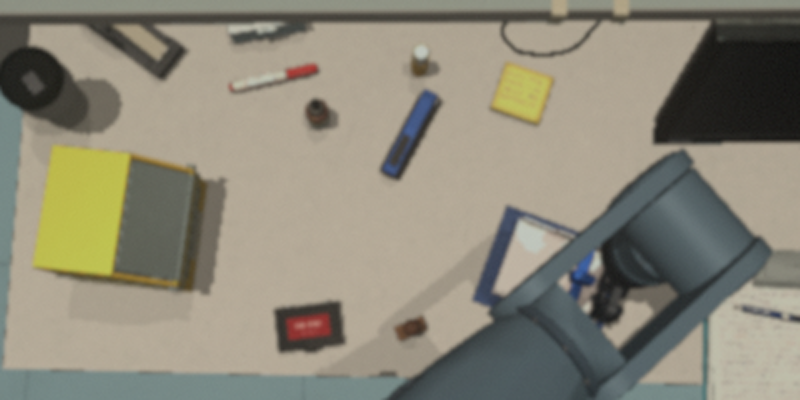

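The tray stands empty on the mat (wrist view: mat rows 47–228, tray centred between columns 212 and 342), the flap is shut, and the bystanders are where they were. I check the tray's centre again with a tighter fin mask.

```bash
python3 - <<'E'
from h import *
v=saved("w13");C=v.cloud();H=v.hsv;h,s,V_=[H[...,i].astype(int) for i in range(3)]
m=(h>100)&(h<125)&(s>140)&(C[...,2]>.08)&(C[...,2]<.1)&(C[...,0]<.5);m[240:]=0;m[:,330:]=0
P=C[m];r=cv2.minAreaRect(P[:,:2].astype(np.float32));print("fin",len(P),r,P[:,2].min(),P[:,2].max())
print("centre",np.array(r[0])+.03*np.array([.337,.9415]))
M=[v.plane(u,w,.002)[:2] for u,w in((199,47),(351,46),(341,229),(210,229))];print(np.array(M).round(3),np.mean(M,0))
m=(h>100)&(h<125)&(s>120)&(abs(C[...,2]-.054)<.008);m[:150]=0;m[210:]=0;m[:,:200]=0;m[:,350:]=0
P=C[m];print("bar z by x-end",P[P[:,0]<.41][:,2].mean(),P[P[:,0]>.46][:,2].mean())
E
```

```text
fin 536 ((0.44165849685668945, -0.33091506361961365), (0.03081631101667881, 0.013636978343129158), 69.83782958984375) 0.08008494072648428 0.09143840222813185
centre [ 0.4517685  -0.30267006]
[[ 0.413 -0.188]
 [ 0.553 -0.237]
 [ 0.489 -0.416]
 [ 0.349 -0.365]] [ 0.45107555 -0.30125679]
bar z by x-end 0.05331244049677426 0.05323574660131787
```

Within 2 mm of the mat's middle and level; handing in.

```bash
python3 -c "
from bench import ctrl
ctrl.hand_in()"
```

```text
the job is handed in; nothing more can be done
```

I put the green tube in the tray with the other two. The tray's lip then pressed the flap open, all three tubes were poured in, and the flap shut as the tray came out. The tray is back on its mat and the job is handed in, at about 20 s on the robot's clock.

- **Tray:** in the last pictures it is empty and stands with its middle within 2 mm of the mat's middle. The two ends of its bar are at the same height.
- **Flap:** it is shut. Four of the five depth points on it match the first picture to within about 3 mm. The fifth, near its lower edge, differs by up to 9 mm, which I take for an edge pixel.
- **Bystanders:** stapler, dropper bottle, stamp and ink pad look unmoved in the top view. I did not measure them.
- **Tubes:** they can't be seen inside the bin. That they lie in it is inferred from the empty tray, the shut flap and no tube being visible outside.
- **Forces:** the wrist force rose by about 8 N when the lip first pushed the flap down, more than the spring alone should give. The tray may have touched the bin's front edge then. The robot stayed clear of the bin by my clearance figures and in the pictures.

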